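# Clear the used coffee pods out of the pod tray

### The job

Two of the six coffee pods in the white tray are used: their lids are dark brown and pierced. Pluck both out and put them in the green waste tub; leave the four fresh gold-lidded pods standing in their pockets, and the spoon lying where it is.

Things in the scene. Friction and masses are not known exactly. Their poses are not given: they have to be found in the camera images.
- used_a: Coffee pod, 30 mm tall, standing lid up: bright aluminium cup (25 mm across at the foot, 29 mm from 3 mm up, 31 mm under the rim) with a round rim of 38 mm diameter and 3.5 mm thickness at the very top; about 16 g. Origin: centre of its underside; z up through the lid. This one is USED: the lid is dark brown with seven small pale pierced holes. It starts in one of the six tray pockets.
- used_b: Coffee pod, 30 mm tall, standing lid up: bright aluminium cup (25 mm across at the foot, 29 mm from 3 mm up, 31 mm under the rim) with a round rim of 38 mm diameter and 3.5 mm thickness at the very top; about 16 g. Origin: centre of its underside; z up through the lid. This one is USED: the lid is dark brown with seven small pale pierced holes. It starts in one of the six tray pockets.
- fresh_a: Coffee pod, 30 mm tall, standing lid up: bright aluminium cup (25 mm across at the foot, 29 mm from 3 mm up, 31 mm under the rim) with a round rim of 38 mm diameter and 3.5 mm thickness at the very top; about 16 g. Origin: centre of its underside; z up through the lid. This one is FRESH: the lid is plain gold. It starts in one of the six tray pockets and must stay there.
- fresh_b: Coffee pod, 30 mm tall, standing lid up: bright aluminium cup (25 mm across at the foot, 29 mm from 3 mm up, 31 mm under the rim) with a round rim of 38 mm diameter and 3.5 mm thickness at the very top; about 16 g. Origin: centre of its underside; z up through the lid. This one is FRESH: the lid is plain gold. It starts in one of the six tray pockets and must stay there.
- fresh_c: Coffee pod, 30 mm tall, standing lid up: bright aluminium cup (25 mm across at the foot, 29 mm from 3 mm up, 31 mm under the rim) with a round rim of 38 mm diameter and 3.5 mm thickness at the very top; about 16 g. Origin: centre of its underside; z up through the lid. This one is FRESH: the lid is plain gold. It starts in one of the six tray pockets and must stay there.
- fresh_d: Coffee pod, 30 mm tall, standing lid up: bright aluminium cup (25 mm across at the foot, 29 mm from 3 mm up, 31 mm under the rim) with a round rim of 38 mm diameter and 3.5 mm thickness at the very top; about 16 g. Origin: centre of its underside; z up through the lid. This one is FRESH: the lid is plain gold. It starts in one of the six tray pockets and must stay there.
- tray: White pod tray, 150 (x) x 216 (y) mm, 14 mm high, fixed to the worktop, on the robot's left or right. Origin: centre of its underside, on the worktop. Six round pockets 32 mm wide, 10 mm deep, at x = -33 and 33, y = -66, 0 and 66 mm, a pod in each standing 20 mm out (rim top 34 mm above the worktop). Gap between neighbouring rims: 28 mm both ways.
- tub: Green open-topped square waste tub, 150 x 150 mm outside, 90 mm high, walls and floor 4 mm, fixed to the worktop, on the other side from the tray. Origin: centre of its underside; x and y along its sides, z up.
- spoon: Bystander: steel coffee spoon with a round bowl, 150 mm long, lying flat on the worktop between the tray and the tub, pointing away from the robot. Origin: near its middle, on the worktop.
Mind the look-alikes: they are no part of the job. What is shaped like the fresh_c but red is not meant.

How it is judged:
By the outcome, as a careful person would: the job done as asked, in the order asked, and still so for the second after the job is handed in, with the robot touching nothing.
It also fails if it takes over 53 s, if anything falls off the work surface, if the arm or the gripper's body presses on something with over 40 N, if the wrist force passes 120 N, or if a joint passes its speed limit or range.

### The arm

A 6-joint arm with a two-finger parallel gripper is mounted at the origin on the work surface. World frame = base frame: x ahead of the robot, y to its left, z up, the work surface at z = 0. Lengths are in mm, angles in rad, forces in N, time in s.
With the tool pointing down it reaches from about 350 to 775 mm from the base axis. Payload 7.3 kg.
Tool frame: the origin (TCP) lies between the finger pads; the fingertips stand 14 mm ahead of it and the grasp point (between the pads) lies 5 mm behind it; z points along the fingers, y is the line along which they close (so a half turn about z gives the same grasp; the last joint's range is limited). The gripper opens to 92 mm and grips with 3 to 60 N. Pads are 19 mm wide; open, the fingers measure 130 mm over their backs; the gripper's body (75 mm by 190 mm) begins 47 mm behind the grasp point.
Start: joints at [-1.342, 0.342, 1.524, -0, 1.275, -0.146], TCP at [192.218, -488.565, 240.741] pointing down, gripper open.
Joint ranges: [-2.53, 2.53], [-0.77, 2.02], [0.04, 2.7], [-1, 4.14], [0.28, 2.66], [-3.11, 3.11]. Speed limits (rad/s): [2.57, 2.57, 3.14, 3.14, 3.14, 3.14].

### API

Orientations are given as [roll, pitch, yaw] about the fixed x, y, z axes, in that order (R = Rz(yaw) Ry(pitch) Rx(roll)).
In Python, from plant import get_obs, cams, close_job gives the robot as it stands. The module is installed in compiled form; this text tells all that it offers.
- The arm moves only by the shell command python3 -m creep 'ROWS'. ROWS is JSON, a list of rows, each an object of numbers: "hand": the opening, from 0 (shut) to 1 (fully open); "tx", "ty", "tz": the shift along the tool's x, y, z in m; "spin": the turn about the tool's z in degrees. In form: [{"hand": .., "tx": .., "ty": .., "tz": .., "spin": ..}, ...]. A call has 1 to 5 rows; each row shifts and turns the commanded pose from where the row before left it, along the tool's axes as they then stand; what a row does not reach is not made up. A row lasts 1/8 s, in which the tool goes at most 62.5 mm and 10.7 degrees, less where a joint would pass 70% of its speed; a pose out of reach is approached as far as the arm can. A call is refused whole if a number of a shift passes 0.0625 or a number of a turn 10.7, either way. A call with a gripper value outside its range is refused whole. The fingers move at their own pace and stop on an object; the grip force is fixed at half the most. Time passes only in rows, so rows that do not move let the fingers close. It gives the time, the measured TCP pose, the force, the opening and the grip force at its end, in the units of the state.
- get_obs(): the state, without advancing time (a new reading comes with each control period).
- cams.capture(name): name is "side" or "top" or "wrist"; returns a dict with "color" (480x640x3 uint8, red, green, blue), "K" (3x3 intrinsics, pixels), "k1" (the pictures are not rectified: a ray, as slopes to the right and down, at radius r is drawn at 1 + k1 r^2 times it, then the intrinsics apply), "R" (3x3) and "t" (3): a world point X has camera coordinates R X + t. Camera axes: x right, y down, z forward; pixel columns grow to the right and rows downward; lengths in mm; the calibration is good to about 2 mm. A picture is of the moment at which its call begins. There is no depth.
- close_job(): hands the job in; it is judged then, once.
The state is a dict: "time": time; "joint_positions": joint angles; "dq": joint speeds; "tau": joint torques, N m; "tool_pos": TCP position; "tcp_rot": TCP orientation; "contact_force": force on the tool from outside, world axes, zero at the start; "moment": the same for the moment, N m; "grip_width": finger opening in mm; "finger_force": force on a finger pad.
Only numpy, scipy, OpenCV 4.12 (cv2) and the standard library are available. Lean on these libraries where they do the work, as an engineer would, in place of code of your own. Each camera call takes 0.05 s, during which the arm holds its last target. There are 200 camera calls.

## Working session

There is one attempt and no reset: what is moved stays moved. The work goes in short steps, Python scripts to look and compute and a shell command to move; the robot and the scene stay as the last step left them, time stands still between calls to the robot, and variables do not carry over. Pictures are saved under pics/ and viewed, at most 10 in all, crops included, and the job is handed in when it is done.

```bash
mkdir -p pics; cat > h.py <<'E'
import numpy as np, cv2, pickle
from plant import get_obs, cams
def snap(n,f):
    c=cams.capture(n); cv2.imwrite('pics/'+f+'.png',c['color'][:,:,::-1]); pickle.dump(c,open(f+'.pkl','wb')); return c
def w(c,u,v,z):
    K=np.array(c['K']);R=np.array(c['R']);t=np.array(c['t']).ravel()
    D=np.array([c['k1'],0,0,0],float)
    p=cv2.undistortPoints(np.array([[[u,v]]],float),K,D)[0,0]
    d=R.T@np.array([p[0],p[1],1]); o=-R.T@t
    return o+d*(z-o[2])/d[2]
E
python3 -c "
from h import *
snap('top','top1');o=get_obs();print({k:o[k] for k in ('time','tool_pos','tcp_rot','grip_width')})"
```

```text
{'time': 0.05, 'tool_pos': array([ 192.12164454, -488.17625284,  240.05713148]), 'tcp_rot': array([-3.14006873e+00, -2.24786376e-04,  3.74790702e-01]), 'grip_width': 92.0161752786807}
```

View pics/top1.png

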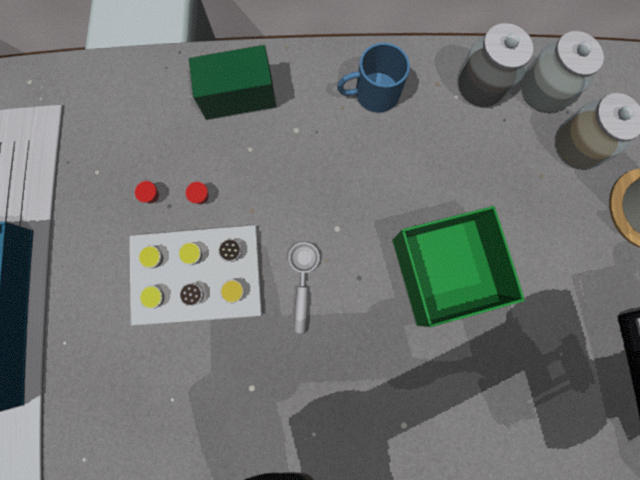

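The used pods show at about (230,250) and (191,294), the tub is centred near (460,268), and the spoon lies at x≈303 between them. Two red look-alike pods are above the tray. Next I'll convert these to world positions.

```bash
python3 -c "
from h import *
c=pickle.load(open('top1.pkl','rb'))
np.set_printoptions(precision=1,suppress=True)
for u,v in [(230,250),(191,294),(190,253),(232,291),(150,257),(151,296)]: print(w(c,u,v,34))
print('tray');[print(w(c,u,v,14)) for u,v in [(130,236),(257,227),(262,315),(132,324)]]
print('tub');[print(w(c,u,v,90)) for u,v in [(395,234),(493,209),(522,299),(428,325)]]
print('spoon');[print(w(c,u,v,5)) for u,v in [(304,243),(302,332)]]
im=c['color'][210:340,110:280,::-1];cv2.imwrite('pics/crop1.png',cv2.resize(im,None,fx=4.5,fy=4.5,interpolation=cv2.INTER_CUBIC))"
```

```text
[540.  119.6  34. ]
[470.6 182.3  34. ]
[536.9 185.1  34. ]
[473.9 116.1  34. ]
[532.  251.5  34. ]
[468.7 247.9  34. ]
tray
[571.8 295.9  14. ]
[580.9  78.5  14. ]
[435.   71.2  14. ]
[424.3 286.9  14. ]
tub
[ 548.6 -137.9   90. ]
[ 583.3 -291.2   90. ]
[ 445.5 -323.1   90. ]
[ 413.2 -178.9   90. ]
spoon
[553.1   0.6   5. ]
[405.9   7.2   5. ]
```

View pics/crop1.png

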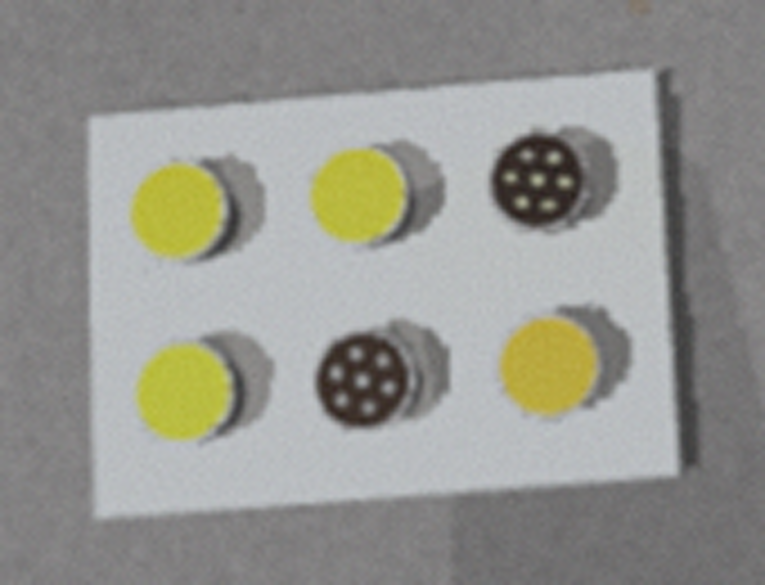

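```bash
cat > go.py <<'E'
import sys
from h import *
from scipy.spatial.transform import Rotation as S
o=get_obs(); t=np.array([float(a) for a in sys.argv[1:4]])
d=S.from_euler('xyz',o['tcp_rot']).as_matrix().T@(t-o['tool_pos'])/1000
n=int(np.ceil(abs(d).max()/.0625)); print('t',o['time'],'pos',o['tool_pos'].round(1),'rot',o['tcp_rot'].round(3),'shift m',d.round(4),'rows',n,'each',(d/max(n,1)).round(4))
E
python3 -m creep '[{"hand":0.65,"tx":0,"ty":0,"tz":0,"spin":-8.8},{"hand":0.65,"tx":0,"ty":0,"tz":0,"spin":-8.8},{"hand":0.65,"tx":0,"ty":0,"tz":0,"spin":-8.8}]'; python3 go.py 540 120 170
```

```text
time: 0.42
tool_pos: [192.2, -488.2, 240.2]
tcp_rot: [-3.141, -0.001, 0.841]
contact_force: [-0.1, 0.5, -0.9]
grip_width: 66.7
finger_force: 0.0
t 0.425 pos [ 192.2 -488.2  240.2] rot [-3.141e+00 -1.000e-03  8.410e-01] shift m [ 0.6851 -0.1464  0.0708] rows 11 each [ 0.0623 -0.0133  0.0064]
```

```bash
python3 -m creep '[{"hand":0.65,"tx":0.058,"ty":-0.0124,"tz":0,"spin":0},{"hand":0.65,"tx":0.058,"ty":-0.0124,"tz":0,"spin":0},{"hand":0.65,"tx":0.058,"ty":-0.0124,"tz":0,"spin":0},{"hand":0.65,"tx":0.058,"ty":-0.0124,"tz":0,"spin":0},{"hand":0.65,"tx":0.058,"ty":-0.0124,"tz":0,"spin":0}]' && python3 -m creep '[{"hand":0.65,"tx":0.058,"ty":-0.0124,"tz":0,"spin":0},{"hand":0.65,"tx":0.058,"ty":-0.0124,"tz":0,"spin":0},{"hand":0.65,"tx":0.058,"ty":-0.0124,"tz":0,"spin":0},{"hand":0.65,"tx":0.058,"ty":-0.0124,"tz":0,"spin":0},{"hand":0.65,"tx":0.058,"ty":-0.0124,"tz":0,"spin":0}]';python3 go.py 540 120 130
```

```text
time: 1.05
tool_pos: [341.2, -230.1, 240.5]
tcp_rot: [-3.141, -0.0, 0.835]
contact_force: [0.8, 0.5, -0.3]
grip_width: 59.4
finger_force: 0.0
time: 1.68
tool_pos: [489.8, 26.7, 240.4]
tcp_rot: [-3.141, 0.001, 0.836]
contact_force: [0.7, -1.0, 0.2]
grip_width: 59.7
finger_force: 0.0
t 1.675 pos [489.8  26.7 240.4] rot [-3.141e+00  1.000e-03  8.360e-01] shift m [ 0.1029 -0.0253  0.1103] rows 2 each [ 0.0515 -0.0127  0.0552]
```

```bash
python3 -m creep '[{"hand":0.65,"tx":0.051,"ty":-0.0127,"tz":0.055,"spin":0},{"hand":0.65,"tx":0.051,"ty":-0.0127,"tz":0.055,"spin":0},{"hand":0.65,"tx":0,"ty":0,"tz":0,"spin":0},{"hand":0.65,"tx":0,"ty":0,"tz":0,"spin":0}]';python3 go.py 540 120 31; python3 -c "
from h import *
snap('wrist','w1')"
```

```text
time: 2.17
tool_pos: [530.0, 100.6, 150.5]
tcp_rot: [3.142, 0.001, 0.836]
contact_force: [0.8, -0.4, 0.1]
grip_width: 59.6
finger_force: 0.0
t 2.175 pos [530.  100.6 150.5] rot [3.142e+00 1.000e-03 8.360e-01] shift m [ 0.0212 -0.0055  0.1195] rows 2 each [ 0.0106 -0.0028  0.0597]
```

View pics/w1.png

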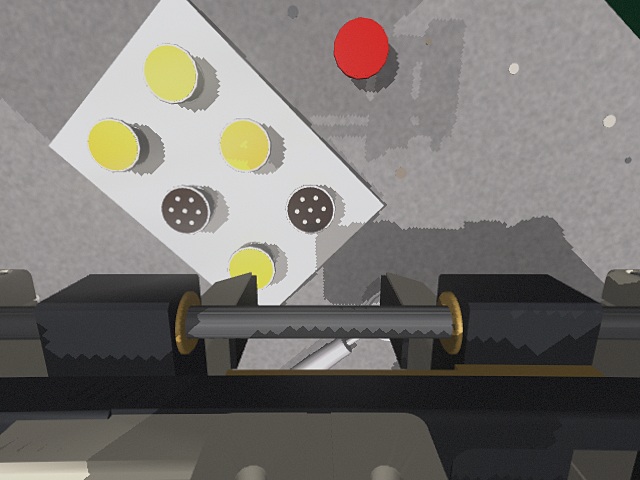

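The wrist view shows used_a's lid at (311,209) and used_b's at (186,210). I'll cross-check both against the top-view fit.

```bash
python3 -c "
from h import *
c=pickle.load(open('w1.pkl','rb'))
for u,v in [(311,209),(186,210),(245,145)]: print(w(c,u,v,34).round(1))"
```

```text
[542.4 121.7  34. ]
[472.3 184.   34. ]
[538.6 187.5  34. ]
```

```bash
python3 -m creep '[{"hand":0.75,"tx":0.0212,"ty":-0.0055,"tz":0.030,"spin":0},{"hand":0.75,"tx":0,"ty":0,"tz":0.030,"spin":0},{"hand":0.75,"tx":0,"ty":0,"tz":0,"spin":0},{"hand":0.75,"tx":0,"ty":0,"tz":0,"spin":0}]';python3 go.py 540 119.8 31
```

```text
time: 2.72
tool_pos: [541.2, 119.6, 92.4]
tcp_rot: [3.139, -0.002, 0.834]
contact_force: [-0.8, 0.8, 0.4]
grip_width: 68.9
finger_force: 0.0
t 2.725 pos [541.2 119.6  92.4] rot [ 3.139e+00 -2.000e-03  8.340e-01] shift m [-0.0008 -0.0011  0.0614] rows 1 each [-0.0008 -0.0011  0.0614]
```

```bash
python3 -m creep '[{"hand":0.75,"tx":0.0007,"ty":-0.0007,"tz":0.03,"spin":0},{"hand":0.75,"tx":0,"ty":0,"tz":0.02,"spin":0},{"hand":0.75,"tx":0,"ty":0,"tz":0.011,"spin":0},{"hand":0.75,"tx":0,"ty":0,"tz":0,"spin":0}]' && python3 -m creep '[{"hand":0,"tx":0,"ty":0,"tz":0,"spin":0},{"hand":0,"tx":0,"ty":0,"tz":0,"spin":0},{"hand":0,"tx":0,"ty":0,"tz":0,"spin":0},{"hand":0,"tx":0,"ty":0,"tz":0,"spin":0}]'
```

```text
time: 3.22
tool_pos: [540.4, 121.1, 29.9]
tcp_rot: [3.141, -0.0, 0.835]
contact_force: [0.2, 0.3, 0.0]
grip_width: 68.6
finger_force: 0.0
time: 3.72
tool_pos: [540.3, 121.4, 29.6]
tcp_rot: [3.141, -0.0, 0.836]
contact_force: [-0.8, -0.1, 2.3]
grip_width: 35.9
finger_force: 30.0
```

```bash
python3 -m creep '[{"hand":0,"tx":0,"ty":0,"tz":-0.01,"spin":0},{"hand":0,"tx":0,"ty":0,"tz":-0.02,"spin":0},{"hand":0,"tx":0,"ty":0,"tz":-0.05,"spin":0},{"hand":0,"tx":0,"ty":0,"tz":-0.06,"spin":0},{"hand":0,"tx":0,"ty":0,"tz":0,"spin":0}]'; python3 go.py 520 -210 165; python3 -c "
from h import *
snap('side','s1')"
```

```text
time: 4.35
tool_pos: [542.9, 121.7, 174.9]
tcp_rot: [3.134, -0.008, 0.836]
contact_force: [1.0, 0.5, -0.4]
grip_width: 35.7
finger_force: 30.0
t 4.35 pos [542.9 121.7 174.9] rot [ 3.134 -0.008  0.836] shift m [-0.2614  0.2054  0.0094] rows 5 each [-0.0523  0.0411  0.0019]
```

View pics/s1.png

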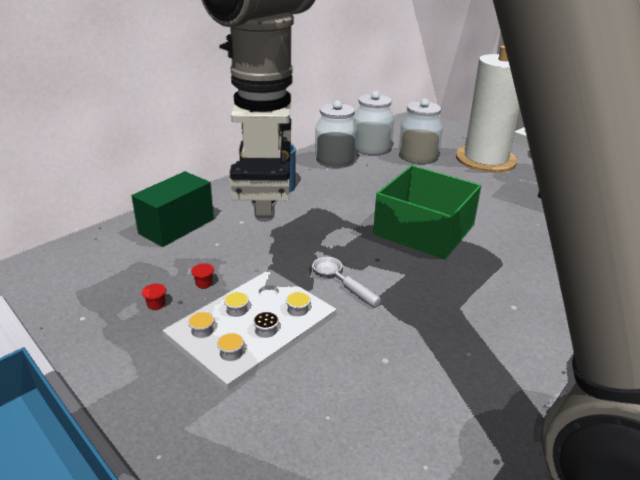

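used_a is in the gripper and its pocket at (268,291) is empty. The other pods and the spoon haven't moved. Now carrying it to the tub.

```bash
python3 -m creep '[{"hand":0,"tx":-0.046,"ty":0.034,"tz":0,"spin":0},{"hand":0,"tx":-0.046,"ty":0.034,"tz":0,"spin":0},{"hand":0,"tx":-0.046,"ty":0.034,"tz":0,"spin":0},{"hand":0,"tx":-0.046,"ty":0.034,"tz":0,"spin":0},{"hand":0,"tx":-0.046,"ty":0.034,"tz":0,"spin":0}]' && python3 -m creep '[{"hand":0,"tx":-0.046,"ty":0.034,"tz":0,"spin":0},{"hand":0,"tx":0,"ty":0,"tz":0,"spin":0},{"hand":0,"tx":0,"ty":0,"tz":0,"spin":0}]'; python3 go.py 508 -222 65
```

```text
time: 5.03
tool_pos: [510.6, -164.7, 167.9]
tcp_rot: [-3.139, 0.001, 0.836]
contact_force: [0.2, 0.9, 0.3]
grip_width: 36.0
finger_force: 30.0
time: 5.4
tool_pos: [505.5, -219.5, 168.1]
tcp_rot: [-3.139, 0.0, 0.835]
contact_force: [0.5, -0.2, -0.2]
grip_width: 36.2
finger_force: 30.0
t 5.4 pos [ 505.5 -219.5  168.1] rot [-3.139  0.     0.835] shift m [-0.0002  0.0038  0.1031] rows 2 each [-0.0001  0.0019  0.0515]
```

```bash
python3 -m creep '[{"hand":0,"tx":0,"ty":0.003,"tz":0.045,"spin":0},{"hand":0,"tx":0,"ty":0,"tz":0.04,"spin":0},{"hand":0,"tx":0,"ty":0,"tz":0.02,"spin":0},{"hand":0,"tx":0,"ty":0,"tz":0,"spin":0}]' && python3 -m creep '[{"hand":0.55,"tx":0,"ty":0,"tz":0,"spin":0},{"hand":0.55,"tx":0,"ty":0,"tz":0,"spin":0},{"hand":0.55,"tx":0,"ty":0,"tz":0,"spin":0}]' && python3 -m creep '[{"hand":0.55,"tx":0,"ty":0,"tz":-0.05,"spin":0},{"hand":0.55,"tx":0,"ty":0,"tz":-0.055,"spin":0},{"hand":0.55,"tx":0,"ty":0,"tz":0,"spin":0}]'; python3 go.py 471.5 183 165;  python3 -c "
from h import *
c=snap('top','top2')
cv2.imwrite('pics/top2c.png',cv2.resize(c['color'][180:350,100:560,::-1],None,fx=1.7,fy=1.7))"
```

```text
time: 5.9
tool_pos: [507.6, -219.8, 62.6]
tcp_rot: [-3.137, 0.001, 0.838]
contact_force: [0.3, 0.1, -0.1]
grip_width: 35.9
finger_force: 30.0
time: 6.28
tool_pos: [508.9, -222.4, 65.2]
tcp_rot: [3.14, -0.0, 0.836]
contact_force: [-0.5, 0.1, -0.2]
grip_width: 50.0
finger_force: 0.0
time: 6.65
tool_pos: [510.8, -223.6, 174.4]
tcp_rot: [3.131, -0.002, 0.835]
contact_force: [0.3, -0.9, 1.0]
grip_width: 50.4
finger_force: 0.0
t 6.65 pos [ 510.8 -223.6  174.4] rot [ 3.131e+00 -2.000e-03  8.350e-01] shift m [ 0.2752 -0.302   0.0069] rows 5 each [ 0.055  -0.0604  0.0014]
```

View pics/top2c.png

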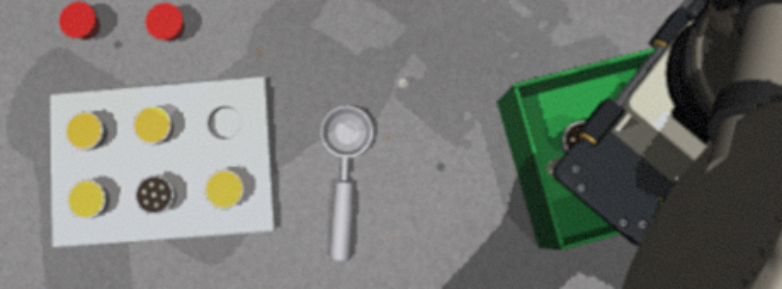

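used_a is in the tub, with its lid showing at (575,135) in the crop. used_b is still in its pocket at (155,195). Going for used_b now.

```bash
python3 -m creep '[{"hand":0.65,"tx":0.0393,"ty":-0.0431,"tz":0,"spin":0},{"hand":0.65,"tx":0.0393,"ty":-0.0431,"tz":0,"spin":0},{"hand":0.65,"tx":0.0393,"ty":-0.0431,"tz":0,"spin":0},{"hand":0.65,"tx":0.0393,"ty":-0.0431,"tz":0,"spin":0},{"hand":0.65,"tx":0.0393,"ty":-0.0431,"tz":0,"spin":0}]' && python3 -m creep '[{"hand":0.75,"tx":0.0393,"ty":-0.0431,"tz":0,"spin":0},{"hand":0.75,"tx":0.0393,"ty":-0.0431,"tz":0,"spin":0},{"hand":0.75,"tx":0,"ty":0,"tz":0.03,"spin":0},{"hand":0.75,"tx":0,"ty":0,"tz":0.03,"spin":0},{"hand":0.75,"tx":0,"ty":0,"tz":0,"spin":0}]'; python3 -m creep '[{"hand":0.75,"tx":0,"ty":0,"tz":0,"spin":0}]'; python3 go.py 471.5 183.2 30
```

```text
time: 7.32
tool_pos: [479.3, 69.7, 168.1]
tcp_rot: [-3.14, 0.001, 0.835]
contact_force: [1.3, 0.1, 0.4]
grip_width: 59.7
finger_force: 0.0
time: 7.95
tool_pos: [466.9, 183.8, 106.6]
tcp_rot: [-3.138, 0.006, 0.836]
contact_force: [-0.9, 0.2, -0.4]
grip_width: 69.0
finger_force: 0.0
time: 8.07
tool_pos: [469.5, 184.0, 109.6]
tcp_rot: [3.142, 0.0, 0.835]
contact_force: [0.6, -0.2, 0.1]
grip_width: 69.2
finger_force: 0.0
t 8.075 pos [469.5 184.  109.6] rot [3.142 0.    0.835] shift m [0.0007 0.0021 0.0796] rows 2 each [0.0004 0.001  0.0398]
```

```bash
python3 -m creep '[{"hand":0.75,"tx":0.0005,"ty":0.0015,"tz":0.045,"spin":0},{"hand":0.75,"tx":0,"ty":0,"tz":0.02,"spin":0},{"hand":0.75,"tx":0,"ty":0,"tz":0.014,"spin":0},{"hand":0.75,"tx":0,"ty":0,"tz":0,"spin":0}]' && python3 -m creep '[{"hand":0,"tx":0,"ty":0,"tz":0,"spin":0},{"hand":0,"tx":0,"ty":0,"tz":0,"spin":0},{"hand":0,"tx":0,"ty":0,"tz":0,"spin":0},{"hand":0,"tx":0,"ty":0,"tz":0,"spin":0}]'
```

```text
time: 8.57
tool_pos: [470.9, 183.4, 30.3]
tcp_rot: [-3.141, 0.0, 0.835]
contact_force: [0.1, -0.1, 0.4]
grip_width: 69.1
finger_force: 0.0
time: 9.07
tool_pos: [470.9, 183.6, 30.7]
tcp_rot: [3.141, -0.0, 0.836]
contact_force: [0.2, -0.5, 3.0]
grip_width: 36.1
finger_force: 30.0
```

```bash
python3 -m creep '[{"hand":0,"tx":0,"ty":0,"tz":-0.01,"spin":0},{"hand":0,"tx":0,"ty":0,"tz":-0.02,"spin":0},{"hand":0,"tx":0,"ty":0,"tz":-0.05,"spin":0},{"hand":0,"tx":0,"ty":0,"tz":-0.06,"spin":0},{"hand":0,"tx":0,"ty":0,"tz":0,"spin":0}]'; python3 go.py 488 -245 168
```

```text
time: 9.7
tool_pos: [473.3, 184.2, 175.5]
tcp_rot: [3.135, -0.009, 0.836]
contact_force: [0.3, 0.0, -0.5]
grip_width: 35.8
finger_force: 30.0
t 9.7 pos [473.3 184.2 175.5] rot [ 3.135 -0.009  0.836] shift m [-0.3086  0.2987  0.0067] rows 5 each [-0.0617  0.0597  0.0013]
```

```bash
python3 -m creep '[{"hand":0,"tx":-0.0384,"ty":0.0373,"tz":0,"spin":0},{"hand":0,"tx":-0.0384,"ty":0.0373,"tz":0,"spin":0},{"hand":0,"tx":-0.0384,"ty":0.0373,"tz":0,"spin":0},{"hand":0,"tx":-0.0384,"ty":0.0373,"tz":0,"spin":0},{"hand":0,"tx":-0.0384,"ty":0.0373,"tz":0,"spin":0}]' && python3 -m creep '[{"hand":0,"tx":-0.0384,"ty":0.0373,"tz":0,"spin":0},{"hand":0,"tx":-0.0384,"ty":0.0373,"tz":0,"spin":0},{"hand":0,"tx":-0.0384,"ty":0.0373,"tz":0,"spin":0},{"hand":0,"tx":0,"ty":0,"tz":0,"spin":0},{"hand":0,"tx":0,"ty":0,"tz":0,"spin":0}]'; python3 go.py 488 -245 75;python3 -c "
from h import *
snap('side','s2')"
```

```text
time: 10.32
tool_pos: [479.6, -85.5, 169.8]
tcp_rot: [-3.141, 0.0, 0.836]
contact_force: [0.8, 0.3, 0.1]
grip_width: 35.8
finger_force: 30.0
time: 10.95
tool_pos: [485.3, -243.7, 169.6]
tcp_rot: [-3.139, -0.0, 0.835]
contact_force: [-0.3, 1.1, 0.1]
grip_width: 36.0
finger_force: 30.0
t 10.95 pos [ 485.3 -243.7  169.6] rot [-3.139 -0.     0.835] shift m [0.0009 0.003  0.0946] rows 2 each [0.0004 0.0015 0.0473]
```

View pics/s2.png

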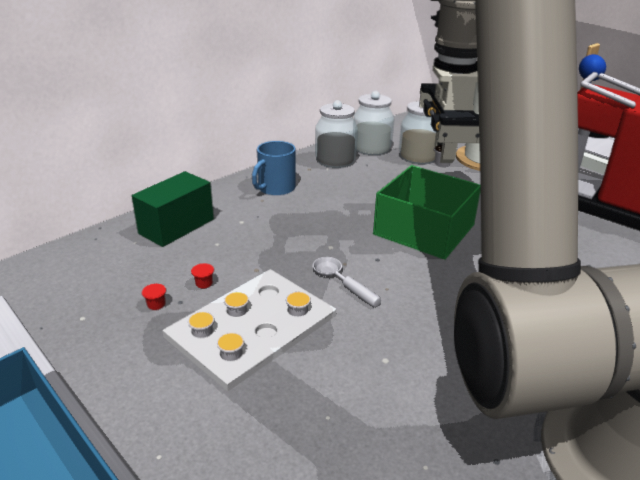

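Both used pockets, at (268,291) and (266,330), are now empty, and the four gold pods are still standing. Lowering used_b into the tub and releasing it.

```bash
python3 -m creep '[{"hand":0,"tx":0,"ty":0.002,"tz":0.045,"spin":0},{"hand":0,"tx":0,"ty":0,"tz":0.035,"spin":0},{"hand":0,"tx":0,"ty":0,"tz":0.015,"spin":0},{"hand":0,"tx":0,"ty":0,"tz":0,"spin":0}]' && python3 -m creep '[{"hand":0.55,"tx":0,"ty":0,"tz":0,"spin":0},{"hand":0.55,"tx":0,"ty":0,"tz":0,"spin":0},{"hand":0.55,"tx":0,"ty":0,"tz":0,"spin":0}]' && python3 -m creep '[{"hand":0.55,"tx":0,"ty":0,"tz":-0.05,"spin":0},{"hand":0.55,"tx":0,"ty":0,"tz":-0.06,"spin":0},{"hand":0.55,"tx":0,"ty":0,"tz":-0.06,"spin":0}]' && python3 -m creep '[{"hand":0.55,"tx":-0.06,"ty":0,"tz":0,"spin":0},{"hand":0.55,"tx":-0.06,"ty":0,"tz":0,"spin":0},{"hand":0.55,"tx":-0.06,"ty":0,"tz":0,"spin":0},{"hand":0.55,"tx":-0.06,"ty":0,"tz":0,"spin":0},{"hand":0.55,"tx":0,"ty":0,"tz":0,"spin":0}]';  python3 -c "
from h import *
c=snap('top','top3')
cv2.imwrite('pics/top3c.png',cv2.resize(c['color'][180:350,100:560,::-1],None,fx=1.7,fy=1.7))"
```

```text
time: 11.5
tool_pos: [487.4, -244.8, 75.0]
tcp_rot: [-3.14, 0.0, 0.837]
contact_force: [0.5, -0.1, -0.2]
grip_width: 36.0
finger_force: 30.0
time: 11.88
tool_pos: [487.8, -246.1, 76.2]
tcp_rot: [3.14, -0.0, 0.836]
contact_force: [0.4, 0.4, 0.5]
grip_width: 49.9
finger_force: 0.0
time: 12.25
tool_pos: [487.2, -245.7, 247.5]
tcp_rot: [3.141, 0.0, 0.835]
contact_force: [1.0, -1.3, 0.0]
grip_width: 50.4
finger_force: 0.0
time: 12.88
tool_pos: [323.6, -426.5, 245.5]
tcp_rot: [3.141, 0.001, 0.83]
contact_force: [0.9, 0.3, 0.1]
grip_width: 50.7
finger_force: 0.0
```

View pics/top3c.png

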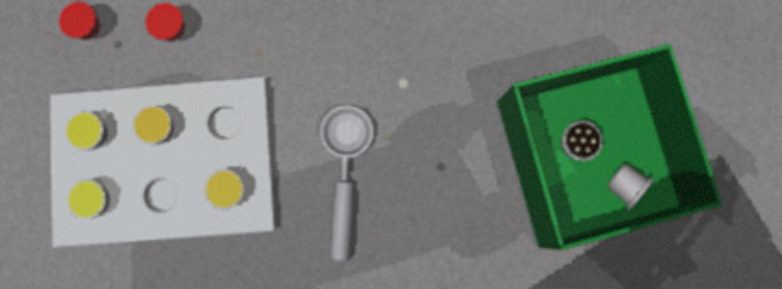

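Both used pods are in the tub, one upright at (583,140) and one on its side at (630,185). The four fresh pods are in their pockets and the spoon hasn't moved.

```bash
python3 -c "
from plant import close_job
print(close_job())"
```

```text
the job is handed in; nothing more can be done
None
```

Both used pods are in the green tub (one landed on its side), the four fresh pods and the spoon are where they were, and I handed the job in at about 13 s on the robot's clock.

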